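Lift a specimen egg from its jar with rinsed tongs

TASK

In the wet-collection store, take the ring-ended tongs out of their stand, dip both ring ends into the white rinse beaker until they are wholly below its rim, then reach into the open glass jar with the tongs, close them gently on the pale egg and lift it out until all of it is well clear above the rim. Finish while holding: keep the egg still in the tongs over its jar and do not let go. Touch the egg with the tongs only, do not crush it, and leave the jar, the beaker, the red lid, the dish with the urchin and the closed jar standing where they are.

Things in the scene. Friction and masses are not known exactly. Their poses are not given: they have to be found in the camera images.
- tongs: Steel spring tongs 173 mm long, about 95 g, upright in the stand, ring ends down. Origin on the pivot line at the top; the steel head block (19 x 15 mm) reaches 8 mm above it. z points up, away from the ring ends; the two arms open along y. The arms are strips 18 mm wide with a blue grip (21 mm wide) outside on each, from 18 to 58 mm below the origin, squeezed together along y.
- tongs_grip (a point): Midway between the blue grips, 35 mm below the tongs' origin: the place to squeeze. The head ends 43 mm above it. Untouched, the outer faces of the grips are 35 mm apart here; each mm less brings the ring ends 4.3 mm nearer to each other. They are 29 mm apart when the rings have closed on the egg, 24 mm at the stop.
- tong_l (a joint): Closing angle of the left arm (the right arm follows equally), rad: 0 open, about 0.09 closed on the egg, 0.16 at the stop. A spring pushes the arms open: about 3.5 N on each grip at first, 7 N when closed on the egg; some quarter of any further squeeze reaches the egg.
- tongs_ends (a point): Midway between the centres of the ring ends, 150 mm below the tongs' origin along their axis. Each end is an upright steel ring 24 mm across and 4 mm thick, its flat side facing the other. Open, the rings leave 60 mm between them and measure 70 mm over all along y; they reach 12 mm below this point.
- stand: Fixed tool stand: upright open-topped pocket of clear acrylic, 32 mm (x) by 84 mm (y) outside, walls 3 mm, rim 70 mm above the bench, on a dark foot plate 75 x 125 mm. Origin on the bench under its centre. The tongs stand in it, opening along its y, their origin about 168 mm above the bench; they may lean by some 3 degrees.
- beaker: Loose round rinse beaker of white enamel with a blue rim, 96 mm across at the rim, 92 mm at the foot, 70 mm high, walls 3 mm, inner floor 4 mm above the bench, 0.35 kg. Origin at the centre of its underside, z up.
- beaker_rim (a point): Centre of the mouth of the beaker, 70 mm above its underside; the mouth is 90 mm wide inside.
- jar: Loose open round jar of clear glass, straight sides, 116 mm across, 75 mm high, walls 4 mm (inside 108 mm wide), inner floor 5 mm above the bench, 0.65 kg. A dark grey foam ring 34 mm across and 6 mm high is fixed in the middle of its floor as a rest for the egg. Origin at the centre of its underside, z up.
- jar_rim (a point): Centre of the mouth of the jar, 75 mm above its underside.
- egg: Pale ivory, fragile round turtle egg, a ball of 38 mm diameter, about 32 g, on the foam ring in the middle of the open jar. Origin at its centre, which lies 27 mm above the bench at the start. Squeezed, it settles into the two rings of the tongs; it stands about 20 N from each side, which is some 80 N on the grips.
- jar_lid: Red screw lid of the jar, lying flat on the bench, 122 mm across and 18 mm high. Origin at the centre of its underside. To be left alone.
- dish: Shallow glass dish 92 mm across and 16 mm high, with the dark urchin in it. Origin at the centre of its underside. To be left alone.
- urchin: Dark purple-brown sea urchin shell, 48 mm across and 26 mm high, in the shallow dish. Origin at the centre of its underside. To be left alone.
- closed_jar: Closed glass jar with a white lid, 64 mm across and 105 mm high. Origin at the centre of its underside. To be left alone.

How it is judged:
By the outcome, as a careful person would: the job done as asked, in the order asked, and still so for the second after the job is handed in, while the arm keeps its last pose, push and grip.
It also fails if it takes over 51 s, if anything falls off the work surface, if the arm or the gripper's body presses on something with over 40 N, if the wrist force passes 120 N, or if a joint passes its speed limit or range.

ROBOT

A 7-joint arm with a two-finger parallel gripper is mounted at the origin on the work surface. World frame = base frame: x ahead of the robot, y to its left, z up, the work surface at z = 0. Lengths are in m, angles in rad, forces in N, time in s.
With the tool pointing down it reaches from about 0.4 to 0.875 m from the base axis. Payload 19.3 kg.
Tool frame: the origin (TCP) lies at the very end of the fingers, on their centre line; the grasp point (between the pads) lies 19 mm behind it (ctrl.hold_point_z is the distance from the TCP to the grasp point, in m); z points along the fingers, y is the line along which they close (so a half turn about z gives the same grasp; the last joint's range is limited). The gripper opens to 85 mm and grips with 20 to 120 N. Pads are 22 mm wide; open, the fingers measure 114 mm over their backs; the gripper's body (76 mm by 85 mm) begins 54 mm behind the grasp point. The pads swing forward as they close: fully open they stand 13 mm farther back than shut.
Start: joints at [1.135, 0.521, -0.036, 1.599, 0.021, 1.021, -0.113], TCP at [0.224, -0.584, 0.231] pointing down, gripper open.
Joint ranges: [-2.91, 2.91], [-0.3, 2.13], [-1.5, 1.42], [0.17, 2.43], [-1.26, 4.41], [0.16, 1.93], [-2.52, 2.52]. Speed limits (rad/s): [1.89, 1.89, 2.39, 2.39, 3.01, 3.01, 3.01].

INTERFACE

Orientations are given as a 3x3 rotation matrix whose columns are the frame's x, y, z axes.
In Python, from cell import ctrl gives the robot as it stands.
- The arm moves only by the shell command python3 -m creep 'ROWS' [FORCE]. ROWS is a JSON object of lists of equal length, an entry for each row: "hand": the opening, from 0 (shut) to 1 (fully open); "slide": the shift along the tool's x, y, z in cm, a list of three; "twist": the turn about the tool's z in rad. A call has 1 to 20 rows; each row is the pose to reach, as a shift and turn from the pose commanded when the call began, along the tool's axes at that moment; what a row does not reach only later rows make up. A row lasts 1/12 s, in which the tool goes at most 41.7 mm and 7.16 degrees, less where a joint would pass 70% of its speed; a pose out of reach is approached as far as the arm can. A call with a gripper value outside its range is refused whole. The fingers move at their own pace and stop on an object; FORCE is the grip in N (left out, the last holds). Time passes only in rows, so rows that repeat a pose let the fingers close. It gives the time, the measured TCP pose, the force, the opening and the grip force at its end, in the units of the state.
- ctrl.observe(): the state, without advancing time (a new reading comes with each control period).
- ctrl.capture(name): name is "side" or "top"; returns the picture (480x640x3 uint8, blue, green, red); there is no depth.
- ctrl.calibration(name): a dict with "intrinsics" (3x3 intrinsics, pixels), "eye" and "orientation" of the camera in the world. Camera axes: x right, y up, looking along -z (the intrinsics and any distortion apply to the point x, -y, -z); pixel columns grow to the right and rows downward; lengths in m; the calibration is good to about 2 mm. A picture is of the moment at which its call begins. calibration takes no time and is no camera call.
- ctrl.sign_off(): hands the job in; it is judged then, once.
Trained networks look in the newest picture that a camera, given by its name, has taken for a name from the list of things; names that differ only in an ending like _2 or _b are one class to them, and where a whole thing is asked for, a point or a joint stands for the part that bears it (a point fixed in the world has none). Each returns a list of dicts, best first, with "p" (0 to 1); they miss things now and then, are a little off and sometimes report something else, mostly with a low value. They report only what shows in the picture. A call takes as long as a camera call.
- ctrl.recognise(camera, label): "xyz" ([x, y, z] in m, in world coordinates, good to about 4 mm: the middle of the surface that is visible of it).
- ctrl.landmark_of(camera, label): "xyz" ([x, y, z] in m, in world coordinates, good to about 4 mm: a listed point, or the origin of a listed thing).
The state is a dict: "clock": time; "q": joint angles; "qd": joint speeds; "joint_efforts": joint torques, N m; "tool_pos": TCP position; "tcp_rot": TCP orientation; "wrist_force": force on the tool from outside, world axes, zero at the start; "moment": the same for the moment, N m; "width": finger opening in m; "grip_force": force on a finger pad.
Only numpy, scipy, OpenCV 4.12 (cv2) and the standard library are available. Lean on these libraries where they do the work, as an engineer would, in place of code of your own. Each camera call takes 0.05 s, during which the arm holds its last target. There are 200 camera calls.

## Working session

There is one attempt and no reset: what is moved stays moved. The work goes in short steps, Python scripts to look and compute and a shell command to move; the robot and the scene stay as the last step left them, time stands still between calls to the robot, and variables do not carry over. Pictures are saved under pics/ and viewed, at most 10 in all, crops included, and the job is handed in when it is done.

```bash
mkdir -p pics; ls; python3 - <<'E'
from cell import ctrl
import cv2, numpy as np
np.set_printoptions(precision=4,suppress=True)
for c in ("side","top"):
    cv2.imwrite(f"pics/{c}0.png",ctrl.capture(c))
    k=ctrl.calibration(c); print(c,k["eye"],np.array(k["orientation"]).tolist(),np.array(k["intrinsics"]).tolist(),[x for x in k])
    for n in ("tongs","tongs_grip","tongs_ends","stand","beaker","beaker_rim","jar","jar_rim","egg","jar_lid","dish","closed_jar"):
        r=ctrl.landmark_of(c,n)
        print(n,[(np.round(d["xyz"],3).tolist(),round(d["p"],2)) for d in r[:2]])
s=ctrl.observe(); print(s["clock"],s["tool_pos"],np.array(s["tcp_rot"]),s["width"])
E
```

```text
pics
side [ 0.248  -0.3902  0.6567] [[0.7771950269290924, 0.46204490087653105, -0.42717958716526183], [-0.6291724201600567, 0.5592771391089039, -0.5397695317263623], [-0.01048598238716832, 0.6882758104453156, 0.7253733196976712]] [[490.5938831988351, 0.0, 313.81469286641277], [0.0, 490.5938831988351, 239.11610336607214], [0.0, 0.0, 1.0]] ['intrinsics', 'eye', 'orientation']
tongs [([0.466, 0.264, 0.169], 0.67)]
tongs_grip [([0.466, 0.261, 0.132], 0.81)]
tongs_ends []
stand [([0.462, 0.262, 0.003], 0.72)]
beaker [([0.473, 0.011, -0.003], 0.82)]
beaker_rim [([0.473, 0.006, 0.068], 0.76), ([0.69, 0.198, 0.002], 0.36)]
jar [([0.48, -0.229, -0.0], 0.83)]
jar_rim [([0.48, -0.231, 0.077], 0.97), ([0.463, 0.264, 0.169], 0.33)]
egg [([0.482, -0.232, 0.026], 0.73)]
jar_lid [([0.69, -0.207, 0.002], 0.81)]
dish [([0.698, -0.006, 0.001], 0.82)]
closed_jar [([0.691, 0.201, -0.002], 0.86)]
top [ 0.4038 -0.0061  1.2177] [[-0.005866897323561353, 0.9849622522186929, -0.1726700356751991], [-0.9999785042466366, -0.006284264992535171, -0.0018705769599231593], [-0.0029275519558477907, 0.17265534951973927,
[... 168 characters left out ...]
tongs [([0.461, 0.268, 0.169], 0.81)]
tongs_grip [([0.465, 0.264, 0.131], 0.75)]
tongs_ends [([0.468, 0.265, 0.015], 0.89), ([0.697, -0.208, -0.001], 0.26)]
stand [([0.465, 0.263, -0.003], 0.58)]
beaker [([0.475, 0.008, 0.0], 0.8)]
beaker_rim [([0.475, 0.005, 0.069], 0.73), ([0.466, 0.263, -0.001], 0.17)]
jar [([0.478, -0.228, -0.004], 0.66)]
jar_rim [([0.478, -0.23, 0.08], 0.71)]
egg [([0.479, -0.235, 0.028], 0.87)]
jar_lid [([0.698, -0.21, -0.001], 0.67)]
dish [([0.692, -0.0, -0.004], 0.7)]
closed_jar [([0.465, 0.263, 0.018], 0.66), ([0.687, 0.2, -0.0], 0.63)]
1.3 [ 0.2235 -0.5836  0.2313] [[ 0.9339  0.3577 -0.    ]
 [ 0.3577 -0.9339  0.    ]
 [-0.     -0.     -1.    ]] 0.08548797774778405
```

View pics/side0.png

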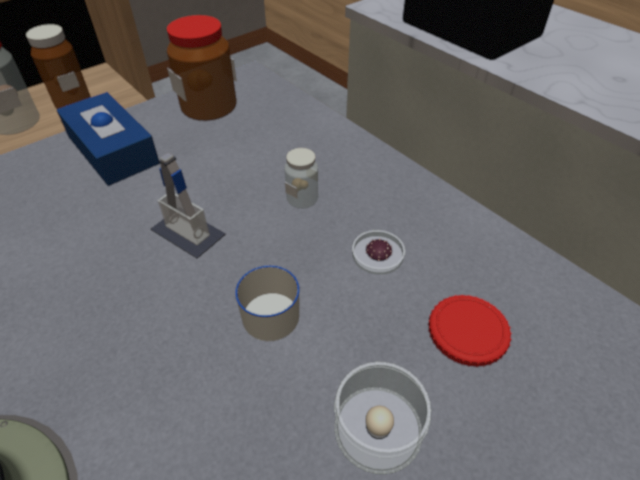

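View pics/top0.png

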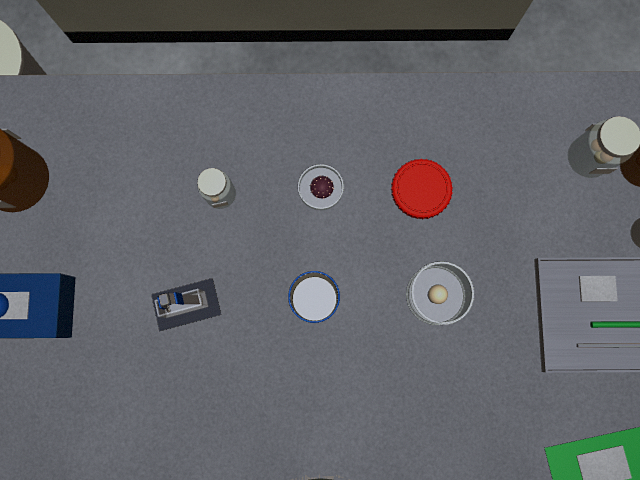

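The side view shows the tongs in the stand at about (180,200), the beaker at (268,300), and the jar with the egg at (380,420). In the top view these are at (185,303), (314,297) and (440,293). The stand is yawed slightly, so I'll zoom in and measure it.

```bash
cat > h.py <<'E'
import numpy as np, cv2
from cell import ctrl
np.set_printoptions(precision=4,suppress=True)
def cal(c):
    k=ctrl.calibration(c); return np.array(k["intrinsics"]),np.array(k["eye"]),np.array(k["orientation"])
def ray(c,uv,z):
    K,e,R=cal(c); d=np.linalg.inv(K)@np.array([uv[0],uv[1],1.]); d=R@(d*[1,-1,-1]); return e+d*(z-e[2])/d[2]
def proj(c,p):
    K,e,R=cal(c); q=(R.T@(np.array(p,float)-e))*[1,-1,-1]; q=K@q; return q[:2]/q[2]
E
python3 - <<'E'
from h import *
t=cv2.imread("pics/top0.png"); s=cv2.imread("pics/side0.png")
# dark plate
g=t[270:340,140:235].astype(int); m=((g.max(2)<75)).astype(np.uint8)
m=cv2.morphologyEx(m,cv2.MORPH_OPEN,np.ones((2,2)))
n,l,st,_=cv2.connectedComponentsWithStats(m); print(st)
pts=np.argwhere(m)[:,::-1]+[140,270]
hull=np.array([ray("top",p,0.006)[:2] for p in pts],np.float32)
print(cv2.minAreaRect(hull*1000)); print(cv2.boxPoints(cv2.minAreaRect(hull*1000)))
a=cv2.resize(t[265:345,140:240],(800,640)[:2] if 0 else (700,560),interpolation=cv2.INTER_CUBIC)
b=cv2.resize(s[145:260,140:240],None,fx=5,fy=5,interpolation=cv2.INTER_CUBIC)
cv2.imwrite("pics/a.png",a);cv2.imwrite("pics/b.png",b)
E
```

```text
[[   0    0   95   70 5066]
 [  13   10   69   52 1510]
 [  53   23    2    2    4]
 [  56   22    2    2    4]
 [  30   31    2    5   10]
 [  20   36    9    9   56]]
((464.84765625, 260.3016357421875), (74.67977142333984, 124.51249694824219), 14.702375411987305)
[[412.9299 311.0427]
 [444.5309 190.607 ]
 [516.7654 209.5606]
 [485.1644 329.9962]]
```

View pics/a.png

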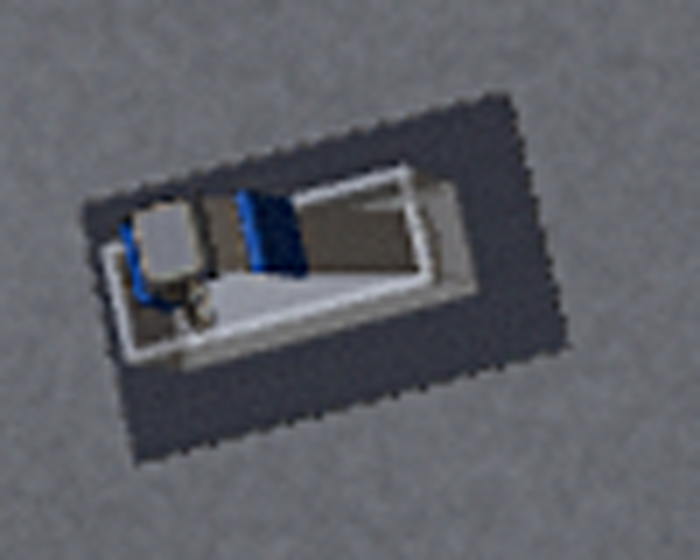

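View pics/b.png

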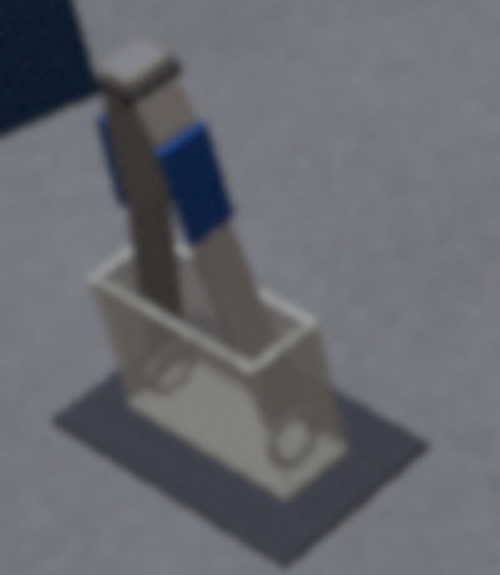

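```bash
python3 - <<'E'
from h import *
print(ray("top",(164.0,299.3),.176),ray("side",(167.4,157),.176))
# far-side grip top edge mid / bottom edge mid in top crop
for q in [(238,190),(252,272),(300,200),(306,275)]: print("g",ray("top",np.array(q)/7+[140,265],.13))
# head edges
for q in [(135,212),(193,203),(205,270),(145,278)]: print("h",ray("top",np.array(q)/7+[140,265],.176))
# rim centre of pocket z=.07 corners
c=np.array([(105,245),(405,168),(432,278),(130,360)])
r=np.array([ray("top",p/7+[140,265],.07) for p in c]); print(r,r.mean(0),np.degrees(np.arctan2(-(r[0]-r[1])[0],(r[0]-r[1])[1])))
# rings in side view near bottom
for q in [(170,370),(293,443)]: print("r",ray("side",np.array(q)/5+[140,145],.018))
# circle fits: beaker rim, jar rim, egg
t=cv2.imread("pics/top0.png")
hsv=cv2.cvtColor(t,cv2.COLOR_BGR2HSV)
m=cv2.inRange(hsv,(105,90,40),(130,255,255)); m[:,:280]=0;m[:,350:]=0;m[:260]=0;m[340:]=0
P=np.argwhere(m)[:,::-1]; w=np.array([ray("top",p,.07)[:2] for p in P],np.float32)
(c,r)=cv2.minEnclosingCircle(w*1000); print("beaker",c,r)
e=cv2.inRange(hsv,(12,40,150),(35,255,255)); e[:,:415]=0;e[:,465:]=0;e[:270]=0;e[320:]=0
P=np.argwhere(e)[:,::-1]; w=np.array([ray("top",p,.027)[:2] for p in P],np.float32);print("egg",w.mean(0),cv2.minEnclosingCircle(w*1000))
s=ctrl.observe(); R=np.array(s["tcp_rot"]); p=np.array(s["tool_pos"])
print(np.degrees(np.arctan2(R[1,0],R[0,0])))
E
```

```text
[0.4665 0.2621 0.176 ] [0.4638 0.26   0.176 ]
g [0.4818 0.2567 0.13  ]
g [0.4611 0.2525 0.13  ]
g [0.4792 0.2409 0.13  ]
g [0.4603 0.2388 0.13  ]
h [0.4733 0.2704 0.176 ]
h [0.4754 0.2564 0.176 ]
h [0.4592 0.2529 0.176 ]
h [0.4574 0.2674 0.176 ]
[[0.4717 0.3062 0.07  ]
 [0.4917 0.2267 0.07  ]
 [0.4624 0.2187 0.07  ]
 [0.4412 0.2983 0.07  ]] [0.4667 0.2625 0.07  ] 14.13454172626325
r [0.4546 0.2924 0.018 ]
r [0.4711 0.2294 0.018 ]
beaker (476.9597473144531, 9.911238670349121) 48.402992248535156
egg [ 0.4824 -0.2315] ((482.5100402832031, -232.34674072265625), 15.808650016784668)
20.956192864108008
```

```bash
python3 -c "
from cell import ctrl; print(ctrl.hold_point_z)"
python3 -m creep '{"hand":[1,1,1,1,1,1,1,1,1,1,1,1,1,1,1,1,1,1,1,1],"slide":[[2,-1,-1],[5,-3,-2],[9,-5,-2],[13,-7,-2],[17,-9,-2],[21,-12,-2],[25,-14,-2],[29,-16,-2],[32,-18,-2],[33.5,-22,-2],[35,-25.5,-2],[36.5,-29,-2],[38,-32.5,-2],[39.3,-36,-2],[40.7,-39.5,-2],[42,-43,-2],[43.4,-46.5,-2],[44.8,-50,-2],[46.2,-53.5,-2],[47.5,-57,-2]],"twist":[0,0,0,0,0,0,0,0,0,0,0.02,0.04,0.06,0.08,0.1,0.12,0.14,0.157,0.157,0.157]}'
```

```text
0.0187
clock: 2.97
tool_pos: [0.463, 0.1204, 0.2516]
tcp_rot: [[0.978, 0.207, 0.001], [0.207, -0.978, 0.0], [0.001, 0.0, -1.0]]
wrist_force: [1.6, -0.2, -0.1]
width: 0.0855
grip_force: 0.0
```

```bash
python3 -m creep '{"hand":[1,1,1,1,1,1,1,1,1,1,1,1,1,1,1,1,1,1],"slide":[[0.8,-3.5,0],[1.6,-7,0],[2.4,-10.5,0],[3.1,-13.2,0],[3.1,-13.9,0.5],[3.1,-13.9,2],[3.1,-13.9,3.5],[3.1,-13.9,5],[3.1,-13.9,6.5],[3.1,-13.9,8],[3.1,-13.9,9.5],[3.1,-13.9,10.5],[3.1,-13.9,11.5],[3.1,-13.9,12.5],[3.1,-13.9,13.2],[3.1,-13.9,13.7],[3.1,-13.9,13.7],[3.1,-13.9,13.7]],"twist":[0,0,0,0,0,0,0,0,0,0,0,0,0,0,0,0,0,0]}'
python3 - <<'E'
from h import *
s=ctrl.capture("side"); t=ctrl.capture("top")
a=cv2.resize(s[60:260,100:300],(600,600)); cv2.imwrite("pics/c.png",a)
print(ctrl.landmark_of("side","tongs_grip"),ctrl.landmark_of("side","tongs"))
E
```

```text
clock: 4.47
tool_pos: [0.4648, 0.261, 0.1144]
tcp_rot: [[0.978, 0.207, 0.0], [0.207, -0.978, 0.0], [0.0, -0.0, -1.0]]
wrist_force: [0.0, 0.3, 0.6]
width: 0.0858
grip_force: 0.0
[{'xyz': [0.4686, 0.2598, 0.1366], 'p': 0.58}] [{'xyz': [0.4661, 0.2651, 0.1692], 'p': 0.55}]
```

View pics/c.png

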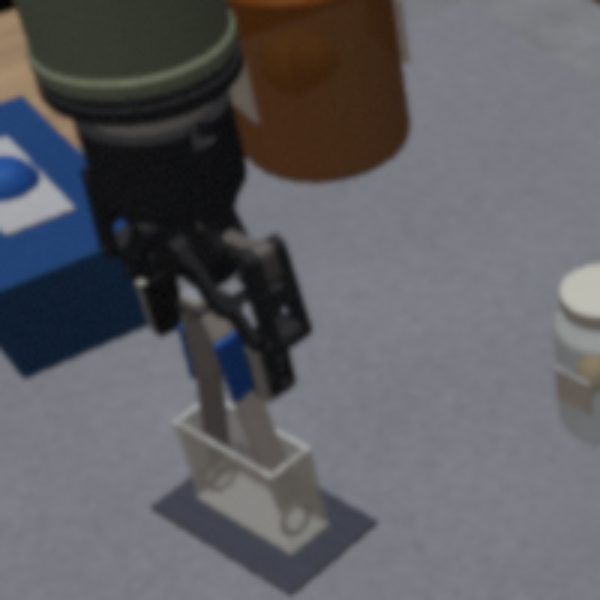

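```bash
python3 -m creep '{"hand":[0.8,0.6,0.5,0.45,0.42,0.4,0.38,0.38,0.38,0.38,0.38,0.38],"slide":[[0,0,0],[0,0,0],[0,0,0],[0,0,0],[0,0,0],[0,0,0],[0,0,0],[0,0,0],[0,0,0],[0,0,0],[0,0,0],[0,0,0]],"twist":[0,0,0,0,0,0,0,0,0,0,0,0]}' 25
```

```text
clock: 5.67
tool_pos: [0.4651, 0.2611, 0.1147]
tcp_rot: [[0.978, 0.207, 0.001], [0.207, -0.978, 0.0], [0.001, -0.0, -1.0]]
wrist_force: [-0.1, -0.4, 7.6]
width: 0.0327
grip_force: 8.3
```

```bash
python3 -m creep '{"hand":[0.37,0.37,0.37,0.37,0.37,0.37,0.37,0.37,0.37,0.37,0.37,0.37,0.37,0.37,0.37,0.37],"slide":[[0,0,-0.2],[0,0,-0.6],[0,0,-1.2],[0,0,-1.8],[0,0,-2.5],[0,0,-3.3],[0,0,-4.2],[0,0,-5.2],[0,0,-6.3],[0,0,-7.4],[0,0,-8.5],[0,0,-9.6],[0,0,-10.7],[0,0,-11.5],[0,0,-12],[0,0,-12]],"twist":[0,0,0,0,0,0,0,0,0,0,0,0,0,0,0,0]}'
python3 - <<'E'
from h import *
for c in ("side","top"):
  im=ctrl.capture(c); cv2.imwrite(f"pics/d{c}.png",im)
  for n in ("tongs_grip","tongs_ends","tongs"): print(n,ctrl.landmark_of(c,n)[:1])
s=cv2.imread("pics/dside.png")
cv2.imwrite("pics/d.png",cv2.resize(s[60:260,80:280],(600,600)))
E
```

```text
clock: 7.0
tool_pos: [0.4651, 0.2611, 0.2353]
tcp_rot: [[0.978, 0.207, 0.001], [0.207, -0.978, 0.001], [0.001, -0.0, -1.0]]
wrist_force: [-0.5, 0.0, 0.3]
width: 0.0319
grip_force: 3.9
tongs_grip [{'xyz': [0.4672, 0.26, 0.2561], 'p': 0.79}]
tongs_ends [{'xyz': [0.4646, 0.2648, 0.1384], 'p': 0.96}]
tongs [{'xyz': [0.4657, 0.2631, 0.2904], 'p': 0.61}]
tongs_grip []
tongs_ends [{'xyz': [0.4652, 0.2605, 0.1363], 'p': 0.52}]
tongs []
```

View pics/d.png

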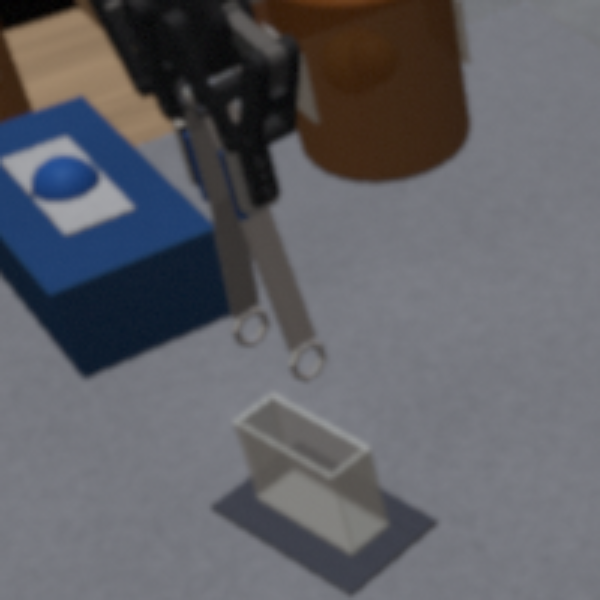

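The tongs are held upright, with the rings at about (250,325) and (305,360) in the crop, clear of the stand. Next is the beaker.

```bash
python3 -m creep '{"hand":[0.37,0.37,0.37,0.37,0.37,0.37,0.37,0.37,0.37,0.37,0.37,0.37,0.37,0.37,0.37],"slide":[[-0.1,0.5,0],[-0.3,1.5,0],[-0.5,3,0],[-0.8,5,0],[-1.2,7.5,0],[-1.7,10,0],[-2.1,12.5,0],[-2.5,15,0],[-2.9,17.5,0],[-3.3,20,0],[-3.7,22,0],[-4,23.5,0],[-4.2,24.5,0],[-4.2,25,0],[-4.2,25,0]],"twist":[0,0,0,0,0,0,0,0,0,0,0,0,0,0,0]}'
python3 - <<'E'
from h import *
for c in ("side","top"):
  im=ctrl.capture(c); cv2.imwrite(f"pics/e{c}.png",im)
  for n in ("tongs_ends","beaker_rim"): print(n,[(np.round(d["xyz"],4),d["p"]) for d in ctrl.landmark_of(c,n)[:1]])
s=cv2.imread("pics/eside.png")
cv2.imwrite("pics/e.png",cv2.resize(s[170:370,170:370],(600,600)))
E
```

```text
clock: 8.65
tool_pos: [0.4755, 0.0067, 0.2343]
tcp_rot: [[0.979, 0.206, 0.0], [0.206, -0.979, -0.0], [0.0, 0.0, -1.0]]
wrist_force: [0.3, -0.9, -1.1]
width: 0.0319
grip_force: 3.9
tongs_ends [(array([0.4758, 0.0068, 0.1364]), 0.71)]
beaker_rim [(array([0.4708, 0.0093, 0.0671]), 0.75)]
tongs_ends []
beaker_rim []
```

View pics/e.png

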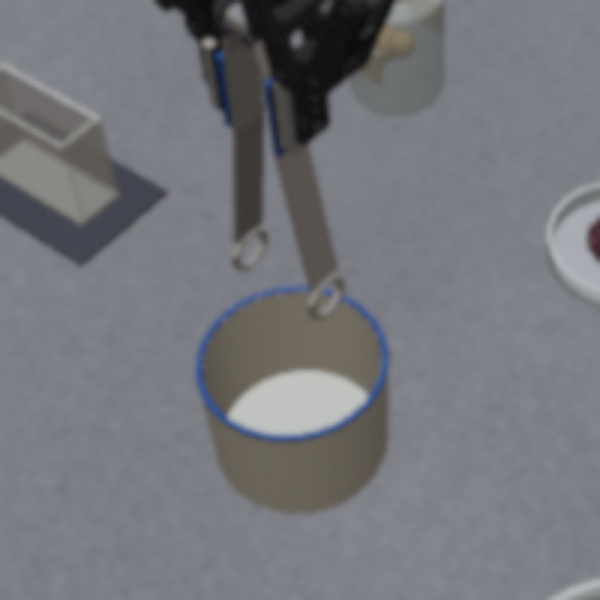

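The rings at (250,250) and (325,297) are above the beaker mouth, and the network points agree. I'll dip now.

```bash
python3 -m creep '{"hand":[0.37,0.37,0.37,0.37,0.37,0.37,0.37,0.37,0.37,0.37,0.37,0.37,0.37,0.37,0.37],"slide":[[0,0,0.3],[0,0,1],[0,0,2],[0,0,3],[0,0,4],[0,0,5],[0,0,6],[0,0,7],[0,0,8],[0,0,8.8],[0,0,9.3],[0,0,9.6],[0,0,9.6],[0,0,9.6],[0,0,9.6]],"twist":[0,0,0,0,0,0,0,0,0,0,0,0,0,0,0]}'
python3 - <<'E'
from h import *
ctrl.capture("side")
for n in ("tongs_ends","tongs","beaker_rim"): print(n,[(np.round(d["xyz"],4),d["p"]) for d in ctrl.landmark_of("side",n)[:1]])
E
```

```text
clock: 10.2
tool_pos: [0.4758, 0.0077, 0.1387]
tcp_rot: [[0.978, 0.207, 0.001], [0.207, -0.978, 0.0], [0.001, 0.0, -1.0]]
wrist_force: [-0.2, -0.2, -1.6]
width: 0.0316
grip_force: 3.9
tongs_ends [(array([0.4762, 0.0085, 0.0413]), 0.84)]
tongs [(array([0.4753, 0.008 , 0.1879]), 0.89)]
beaker_rim [(array([0.4663, 0.265 , 0.0012]), 0.6)]
```

```bash
python3 -m creep '{"hand":[0.37,0.37,0.37,0.37,0.37,0.37,0.37,0.37,0.37,0.37,0.37],"slide":[[0,0,-0.5],[0,0,-1.5],[0,0,-2.5],[0,0,-3.7],[0,0,-5],[0,0,-6.3],[0,0,-7.6],[0,0,-8.8],[0,0,-9.7],[0,0,-10],[0,0,-10]],"twist":[0,0,0,0,0,0,0,0,0,0,0]}'
python3 -m creep '{"hand":[0.38,0.38,0.38,0.38,0.38,0.38,0.38,0.38,0.38,0.38,0.38,0.38,0.38,0.38,0.38,0.38,0.38],"slide":[[-0.1,0.5,0],[-0.3,1.5,0],[-0.5,3,0],[-0.9,5,0],[-1.3,7,0],[-1.8,9.5,0],[-2.2,12,0],[-2.7,14.5,0],[-3.2,17,0],[-3.6,19,0],[-3.9,21,0],[-4.2,22.3,0],[-4.4,23.2,0],[-4.4,23.6,0],[-4.4,23.6,0],[-4.4,23.6,0],[-4.4,23.6,0]],"twist":[0,0,0,0,0,0,0,0,0,0,0,0,0,0,0,0,0]}'
python3 - <<'E'
from h import *
for c in ("side","top"):
  im=ctrl.capture(c); cv2.imwrite(f"pics/f{c}.png",im)
  for n in ("tongs_ends","jar_rim","egg"): print(n,[(np.round(d["xyz"],4),d["p"]) for d in ctrl.landmark_of(c,n)[:1]])
s=cv2.imread("pics/fside.png")
cv2.imwrite("pics/f.png",cv2.resize(s[280:480,280:480],(600,600)))
E
```

```text
clock: 11.32
tool_pos: [0.4758, 0.0077, 0.2393]
tcp_rot: [[0.978, 0.207, 0.002], [0.207, -0.978, 0.0], [0.002, 0.0, -1.0]]
wrist_force: [-0.9, 0.5, -1.8]
width: 0.0318
grip_force: 3.9
clock: 12.73
tool_pos: [0.4815, -0.2315, 0.2382]
tcp_rot: [[0.978, 0.208, -0.0], [0.208, -0.978, 0.0], [-0.0, -0.0, -1.0]]
wrist_force: [0.0, 0.7, -1.5]
width: 0.0322
grip_force: 3.6
tongs_ends []
jar_rim [(array([ 0.4809, -0.229 ,  0.0773]), 0.94)]
egg [(array([ 0.4834, -0.2314,  0.0287]), 0.73)]
tongs_ends [(array([0.4746, 0.0082, 0.0664]), 0.29)]
jar_rim []
egg [(array([ 0.4781, -0.2315,  0.0301]), 0.47)]
```

View pics/f.png

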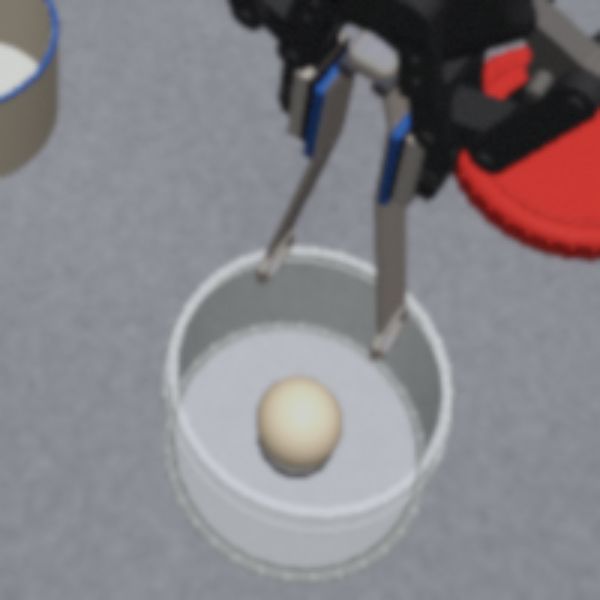

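The rings at (277,258) and (392,332) in the crop are clear above the jar, and the egg is at (300,422). I'll check these pixels against the model.

```bash
python3 - <<'E'
from h import *
print(proj("side",(.4815,-.2315,.1405)), ray("side",(391.5,378.3),.1405))
print(ray("side",(380,420.7),.027),proj("side",(.482,-.232,.027)))
d=np.array([.207,-.978,0])
for s in (1,-1): print(proj("side",np.array([.4815,-.2315,.1405])+s*.026*d)*3-840)
E
```

```text
[390.0837 378.0757] [ 0.4826 -0.2327  0.1405]
[ 0.4796 -0.2312  0.027 ] [381.7583 419.9917]
[389.1763 334.4029]
[273.6827 255.6584]
```

```bash
python3 -m creep '{"hand":[0.39,0.39,0.39,0.39,0.39,0.39,0.39,0.39,0.39,0.39,0.39,0.39,0.39,0.39,0.39,0.39,0.39,0.39],"slide":[[-0.1,0,0.3],[-0.1,0,1],[-0.1,0,2],[-0.1,0,3],[-0.1,0,4],[-0.1,0,5],[-0.1,0,6],[-0.1,0,6.8],[-0.1,0,7.5],[-0.1,0,8.2],[-0.1,0,8.9],[-0.1,0,9.6],[-0.1,0,10.2],[-0.1,0,10.7],[-0.1,0,11],[-0.1,0,11.3],[-0.1,0,11.3],[-0.1,0,11.3]],"twist":[0,0,0,0,0,0,0,0,0,0,0,0,0,0,0,0,0,0]}'
python3 - <<'E'
from h import *
for c in ("side","top"):
  im=ctrl.capture(c); cv2.imwrite(f"pics/g{c}.png",im)
  for n in ("tongs_ends","tongs","egg"): print(n,[(np.round(d["xyz"],4),d["p"]) for d in ctrl.landmark_of(c,n)[:1]])
s=cv2.imread("pics/gside.png")
cv2.imwrite("pics/g.png",cv2.resize(s[320:480,300:460],(600,600)))
E
```

```text
clock: 14.63
tool_pos: [0.4804, -0.2326, 0.1253]
tcp_rot: [[0.978, 0.207, 0.0], [0.207, -0.978, -0.0], [0.0, 0.0, -1.0]]
wrist_force: [0.1, -0.8, -1.8]
width: 0.0335
grip_force: 3.4
tongs_ends [(array([ 0.4796, -0.2325,  0.0284]), 0.7)]
tongs [(array([ 0.4801, -0.2298,  0.1805]), 0.77)]
egg [(array([ 0.4815, -0.2314,  0.0274]), 0.71)]
tongs_ends []
tongs []
egg [(array([ 0.4788, -0.2332,  0.0266]), 0.6)]
```

View pics/g.png

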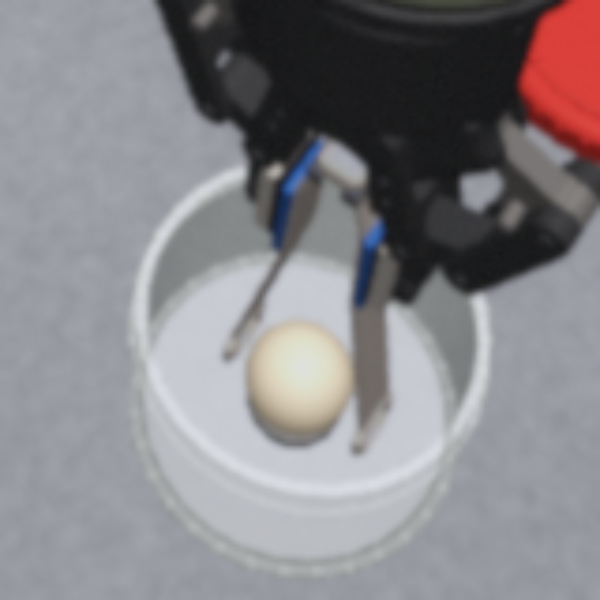

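```bash
python3 -m creep '{"hand":[0.38,0.37,0.365,0.36,0.355,0.35,0.345,0.34,0.335,0.33,0.325,0.32,0.32,0.32,0.32],"slide":[[0,0,0],[0,0,0],[0,0,0],[0,0,0],[0,0,0],[0,0,0],[0,0,0],[0,0,0],[0,0,0],[0,0,0],[0,0,0],[0,0,0],[0,0,0],[0,0,0],[0,0,0]],"twist":[0,0,0,0,0,0,0,0,0,0,0,0,0,0,0]}' 25
```

```text
clock: 16.28
tool_pos: [0.4804, -0.2325, 0.1253]
tcp_rot: [[0.978, 0.207, -0.0], [0.207, -0.978, 0.0], [-0.0, -0.0, -1.0]]
wrist_force: [0.0, 1.8, -0.2]
width: 0.0291
grip_force: 24.7
```

```bash
python3 -m creep '{"hand":[0.32,0.32,0.32,0.32,0.32,0.32,0.32,0.32,0.32,0.32,0.32,0.32,0.32,0.32,0.32,0.32,0.32,0.32,0.32,0.32],"slide":[[0,0,-0.2],[0,0,-0.5],[0,0,-1],[0,0,-1.6],[0,0,-2.3],[0,0,-3.1],[0,0,-4],[0,0,-5],[0,0,-6],[0,0,-7],[0,0,-8],[0,0,-9],[0,0,-10],[0,0,-11],[0,0,-12],[0,0,-13],[0,0,-13.5],[0,0,-13.8],[0,0,-14],[0,0,-14]],"twist":[0,0,0,0,0,0,0,0,0,0,0,0,0,0,0,0,0,0,0,0]}'
python3 -m creep '{"hand":[0.32,0.32,0.32,0.32,0.32,0.32],"slide":[[0,0,0],[0,0,0],[0,0,0],[0,0,0],[0,0,0],[0,0,0]],"twist":[0,0,0,0,0,0]}'
python3 - <<'E'
from h import *
for c in ("side","top"):
  im=ctrl.capture(c); cv2.imwrite(f"pics/i{c}.png",im)
  for n in ("tongs_ends","jar","egg","beaker","jar_lid"): print(n,[(np.round(d["xyz"],4),d["p"]) for d in ctrl.landmark_of(c,n)[:1]])
cv2.imwrite("pics/i.png",cv2.imread("pics/iside.png"))
E
```

```text
clock: 17.95
tool_pos: [0.4804, -0.2326, 0.2654]
tcp_rot: [[0.978, 0.207, -0.0], [0.207, -0.978, 0.0], [-0.0, -0.0, -1.0]]
wrist_force: [0.5, -0.1, -1.0]
width: 0.0288
grip_force: 24.7
clock: 18.45
tool_pos: [0.4804, -0.2325, 0.2652]
tcp_rot: [[0.978, 0.207, -0.0], [0.207, -0.978, 0.0], [-0.0, -0.0, -1.0]]
wrist_force: [0.2, 0.7, -1.1]
width: 0.029
grip_force: 24.7
tongs_ends [(array([ 0.4805, -0.2313,  0.17  ]), 0.69)]
jar [(array([ 0.4817, -0.2316,  0.002 ]), 0.91)]
egg [(array([ 0.4798, -0.2331,  0.1686]), 0.88)]
beaker [(array([ 0.4716,  0.0117, -0.003 ]), 0.76)]
jar_lid [(array([ 0.6896, -0.2054,  0.003 ]), 0.81)]
tongs_ends [(array([0.4723, 0.006 , 0.0691]), 0.6)]
jar [(array([ 0.4786, -0.229 , -0.0022]), 0.84)]
egg [(array([ 0.4792, -0.234 ,  0.1697]), 0.46)]
beaker [(array([0.4758, 0.011 , 0.0022]), 0.93)]
jar_lid [(array([ 0.6971, -0.2084,  0.0011]), 0.91)]
```

View pics/i.png

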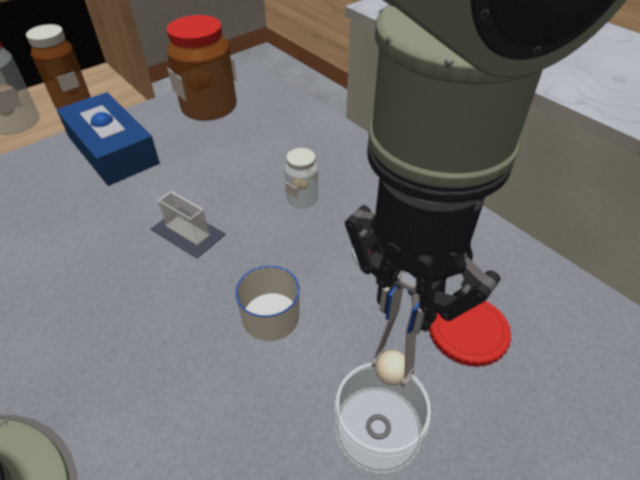

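The egg is held in the rings at (392,367), 0.169 m up. That puts its underside about 75 mm above the rim. The foam ring at (378,427) is empty and nothing else has moved.

```bash
python3 -c "
from cell import ctrl; print(ctrl.sign_off())"
```

```text
the job is handed in; nothing more can be done
None
```

The job is handed in: the tongs were dipped in the rinse beaker, and the egg is held still in them over its jar, about 75 mm clear of the rim, with nothing else displaced.

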